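Switch the counter lamp off and put it on charge

ROBOT

A 6-joint arm with a two-finger parallel gripper is mounted at the origin on a cart in front of the work surface, level with it; the furniture and walls round the work are solid. World frame = base frame: x ahead of the robot, y to its left, z up, the work surface at z = 0. Lengths are in mm, angles in rad, forces in N, time in s.
With the tool pointing down it reaches from about 275 to 750 mm from the base axis. Payload 10.2 kg.
Tool frame: the origin (TCP) lies at the very end of the fingers, on their centre line; the grasp point (between the pads) lies 19 mm behind it; z points along the fingers, y is the line along which they close (so a half turn about z gives the same grasp; the last joint's range is limited). The gripper opens to 85 mm and grips with 20 to 120 N. Pads are 22 mm wide; open, the fingers measure 114 mm over their backs; the gripper's body (76 mm by 85 mm) begins 54 mm behind the grasp point. The pads swing forward as they close: fully open they stand 13 mm farther back than shut.
Start: joints at [-1.525, 0.313, 1.498, -0, 1.331, -0.223], TCP at [139.413, -506.157, 231.294] pointing down, gripper open.
Joint ranges: [-2.94, 2.94], [-0.97, 2.17], [0.19, 2.56], [-1.23, 4.37], [0.02, 3.11], [-2.88, 2.88]. Speed limits (rad/s): [2.39, 2.39, 3.01, 3.14, 3.14, 3.14].

INTERFACE

Orientations are given as a unit quaternion [w, x, y, z].
In Python, from rig import * gives the robot as it stands. The module is installed in compiled form; this text tells all that it offers.
- The arm moves only by the shell command python3 -m crank 'ROWS' [FORCE]. ROWS is JSON, a list that holds one entry, the list of rows, each a list of 7 numbers: the shift along the tool's x, y, z in units of 25 mm (1.0 is 25 mm), then the turn, a rotation vector about the tool's x, y, z in units of 8 degrees (1.0 is 8 degrees), then the finger opening in mm, from 0 to 85.4. A call has exactly 8 rows; each row shifts and turns the commanded pose from where the row before left it, along the tool's axes as they then stand; what a row does not reach is not made up. A row lasts 1/10 s, in which the tool goes at most 50 mm and 8.59 degrees, less where a joint would pass 70% of its speed; a pose out of reach is approached as far as the arm can. A call is refused whole if a number of a shift passes 1 or a number of a turn 1, either way. A call with a gripper value outside its range is refused whole. The fingers move at their own pace and stop on an object; FORCE is the grip in N (left out, the last holds). Time passes only in rows, so rows that do not move let the fingers close, or fill a call up. It gives the time, the measured TCP pose, the force, the opening and the grip force at its end, in the units of the state.
- sense(): the state, without advancing time (a new reading comes with each control period).
- capture(name): name is "scene" or "top" or "wrist"; returns the picture (480x640x3 uint8, blue, green, red); there is no depth.
- camera_model(name): a dict with "fx", "fy", "cx", "cy" (pixels), "world_from_camera" (4x4, takes a point from camera to world coordinates); the wrist camera has in their place "T_tool_cam" (4x4, takes a point from camera to tool coordinates, whose origin is the TCP and whose axes are the flange's). Camera axes: x right, y up, looking along -z (the intrinsics and any distortion apply to the point x, -y, -z); pixel columns grow to the right and rows downward; lengths in mm; the calibration is good to about 2 mm. A picture is of the moment at which its call begins: read the wrist's pose just before it. camera_model takes no time and is no camera call.
- finish_job(): hands the job in; it is judged then, once.
The state is a dict: "time_s": time; "joints": joint angles; "dq": joint speeds; "tau": joint torques, N m; "eef_pos": TCP position; "ee_rot": TCP orientation; "force": force on the tool from outside, world axes, zero at the start; "wrist_torque": the same for the moment, N m; "grip_width": opening from 0.0 (shut) to 1.0 (fully open); "grip_force": force on a finger pad.
Only numpy, scipy, OpenCV 4.12 (cv2) and the standard library are available. Lean on these libraries where they do the work, as an engineer would, in place of code of your own. Each camera call takes 0.05 s, during which the arm holds its last target. There are 200 camera calls.

TASK

The yellow hand lamp stands jammed between the grey tub and the beige cup and is still switched on. Lift it out, stand it on a free spot of the counter well away from both and let go, slide the little red switch in its top fully to the off end (the end with the white dots), then take the lamp again and lower it gently into the charging dock, fully down, upright, with its lens looking out over the dock's low front lip. Keep the lamp upright all the time and leave the tubs, jar, gel pot and bottles where they are.

Things in the scene. Friction and masses are not known exactly. Their poses are not given: they have to be found in the camera images.
- lamp: Loose yellow block-shaped hand lamp, 50 (x) x 66 (y) x 105 mm tall (z), 0.55 to 0.9 kg. Origin: centre of its underside, z up. Its -x face is the front, with the lens. It starts upright, with the grey tub 5 to 10 mm from its +x face and the beige cup 5 to 10 mm from its -x face, so at first fingers fit only at its +y and -y faces
- lamp_lens (a point): Centre of the lamp's black-framed lens with four white LEDs, on its front (-x) face, 56 mm above its underside
- lamp_scoop (a point): Centre of the floor of the open scoop in the lamp's top, 99.5 mm above the lamp's underside, axes as the lamp's. The scoop is 30 mm wide (x), 57 mm long (y), 5.5 mm deep, with upright walls; the rim round it is 10 mm wide at the x sides and 4.5 mm at the y ends. Two white dots on the rim mark the off end (+y)
- switch_knob (a point): Centre of the red slide-switch knob in the lamp's scoop: 12 (lamp x) x 7 (lamp y) x 5 mm high, standing on the scoop floor, its top 0.5 mm below the lamp's top. It slides along lamp y only: at y = 14 mm from the lamp's middle when on, 24 mm when off; on its -y side 39 mm of the scoop are clear when on
- switch (a joint): Travel of the switch in m: 0 = on, 0.010 = fully off, growing along the lamp's +y towards the white dots. It moves under about 1 N and stays where it is left; starts between 0 and 0.0015
- dock: Charging dock fixed to the counter: grey base plate 116 (x) x 104 (y) x 8 mm, origin at the centre of its underside, z up, front = -x. Two upright white cheeks, 56 mm long (x), 12 mm thick, inner faces at y = -37 and +37 mm, reach 115 mm above the counter, about level with the docked lamp's top, so no finger fits beside the docked lamp's y faces; its front and back faces stay open
- dock_seat (a point): Where the docked lamp's underside centre belongs: top of the base plate, midway between the cheeks, 8 mm above the dock's origin; the docked lamp's axes are parallel to the dock's. A stop at the back (face at x = +31 mm, top 16 mm above this point) and a lip at the front (face at x = -31 mm, top 4 mm above it) leave about 6 mm of play each
- tub_grey: Pale grey round lidded tub, 117 mm diameter, 120 mm tall, loose bystander. Origin: centre of its underside
- cup: Stained beige round cup, 108 mm diameter, 105 mm tall, loose bystander. Origin: centre of its underside
- jar: White sprinkle jar, 72 mm diameter, 109 mm tall, loose bystander. Origin: centre of its underside
- pot: Small yellow gel pot with white lid, 45 mm diameter, 39 mm tall, loose bystander. Origin: centre of its underside
- bottle_green: Green squeeze bottle, 55 mm diameter, 186 mm tall, loose bystander at the back. It stands under a wall shelf that overhangs the back of the counter: shelf front edge at x = 0.585 m for y above 0.15 m, underside 0.41 m up, goods (a cake, x above 0.63, y 0.06 to 0.31, to 0.53 m up) on it; keep wrist and arm in front of it. Origin: centre of its underside
- bottle_orange: Orange squeeze bottle, 55 mm diameter, 200 mm tall, loose bystander at the back. Origin: centre of its underside
- bottle_violet: Violet squeeze bottle, 55 mm diameter, 186 mm tall, loose bystander at the back. Beside it stands a fixed stack of two tubs (107 mm diameter, 140 mm tall, at x = 0.735, y = 0.05 m). The free counter runs from its front edge at x = 0.33 m to the back wall at 0.78, and from the printer at y = -0.18 m to the biscuit tray at y = 0.56 m. Origin: centre of its underside
Things that resemble listed ones, but are neither listed nor needed, are in the scene too. Of the things that look like the lamp, take the one that is farthest to the robot's left at the start.

How it is judged:
By the outcome, as a careful person would: the job done as asked, in the order asked, and still so for the second after the job is handed in, with the robot touching nothing.
It also fails if it takes over 67 s, if anything falls off the work surface, if the arm or the gripper's body presses on something with over 40 N, if the wrist force passes 120 N, or if a joint passes its speed limit or range.

## Working session

There is one attempt and no reset: what is moved stays moved. The work goes in short steps, Python scripts to look and compute and a shell command to move; the robot and the scene stay as the last step left them, time stands still between calls to the robot, and variables do not carry over. Pictures are saved under pics/ and viewed, at most 10 in all, crops included, and the job is handed in when it is done.

```bash
mkdir -p pics; cat > h.py <<'E'
from rig import *
import numpy as np, cv2, json
from scipy.spatial.transform import Rotation as R
def rot(q): return R.from_quat([q[1],q[2],q[3],q[0]]).as_matrix()
def cam(n):
    m=camera_model(n)
    if n=='wrist':
        s=sense();T=np.eye(4);T[:3,:3]=rot(s['ee_rot']);T[:3,3]=s['eef_pos'];W=T@np.array(m['T_tool_cam'])
    else: W=np.array(m['world_from_camera'])
    return m,W
def onplane(m,W,u,v,z):
    p=cv2.undistortPoints(np.array([[[u,v]]],float),np.array([[m['fx'],0,m['cx']],[0,m['fy'],m['cy']],[0,0,1]]),np.array(m.get('dist',[0,0,0,0,0]),float))[0,0]
    d=W[:3,:3]@np.array([p[0],-p[1],-1]);o=W[:3,3];return o+d*(z-o[2])/d[2]
def proj(m,W,P):
    c=np.linalg.inv(W)@np.append(P,1);return m['fx']*c[0]/-c[2]+m['cx'],m['fy']*-c[1]/-c[2]+m['cy']
E
python3 - <<'E'
from h import *
s=sense();print(s)
for n in('scene','top'):
    cv2.imwrite(f'pics/{n}0.png',capture(n));m=camera_model(n);print(n,m)
print(camera_model('wrist'))
E
```

```text
{'time_s': 0.0, 'joints': array([-1.52539676e+00,  3.13467272e-01,  1.49847473e+00, -1.48436931e-05,
        1.33098725e+00, -2.23409234e-01]), 'dq': array([-0.0027283 ,  0.00075795, -0.00121047, -0.00101913, -0.00100625,
        0.00036422]), 'tau': array([-1.41856137e-03, -4.12275088e+01, -2.59738863e+01, -2.96485896e-04,
        4.24996106e-03,  1.26811577e-05]), 'eef_pos': array([ 139.39864803, -505.87676663,  230.71206524]), 'ee_rot': array([-6.66297699e-04,  9.90980860e-01,  1.34001826e-01,  5.22238892e-05]), 'force': array([-0.54861341, -0.60715555,  0.40157676]), 'wrist_torque': array([-0.01106081,  0.00092036,  0.02716641]), 'grip_force': 0.0, 'grip_width': 1.0008603173574921}
scene {'fx': 620.4661997606033, 'fy': 620.4661997606033, 'cx': 320.7854973655248, 'cy': 251.85721767865624, 'world_from_camera': array([[-4.82223292e-01,  5.94232353e-01, -6.43699159e-01,
        -3.60371173e+02],
       [-8.75840806e-01, -3.11026542e-01,  3.69005924e-01,
         7.16286088e+02],
       [ 1.90677354e-02,  7.41721242e-01,  6.70437186e-01,
         1.05514075e+03],
       [ 0.00000000e+
[... 292 characters left out ...]
24220e-01,  3.11045616e-02,  1.95859559e-02,
         1.98770981e+02],
       [ 2.28278928e-02,  1.07548389e-01,  9.93937740e-01,
         9.61717515e+02],
       [ 0.00000000e+00,  0.00000000e+00,  0.00000000e+00,
         1.00000000e+00]])}
{'fx': 366.2734944957796, 'fy': 366.2734944957796, 'cx': 318.7062670245472, 'cy': 239.81556330343028, 'T_tool_cam': array([[ 7.54736877e-05,  9.59599774e-01,  2.81368562e-01,
         7.03836414e+01],
       [ 9.99999625e-01,  1.70448464e-04, -8.49547531e-04,
        -4.54142935e-01],
       [-8.63184458e-04,  2.81368520e-01, -9.59599401e-01,
        -1.42587487e+02],
       [ 0.00000000e+00,  0.00000000e+00,  0.00000000e+00,
         1.00000000e+00]])}
```

View pics/top0.png

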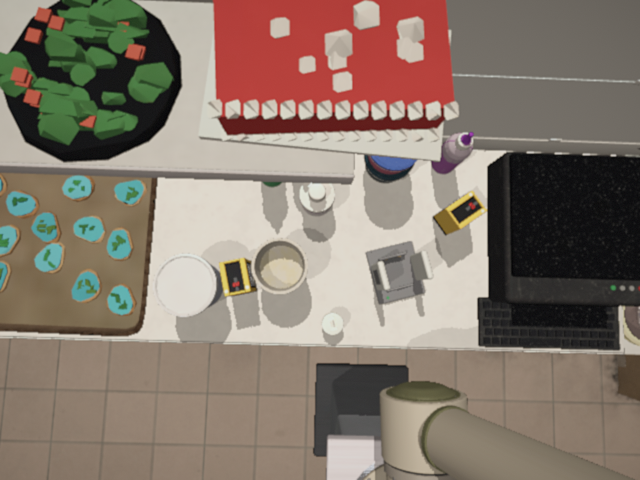

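View pics/scene0.png

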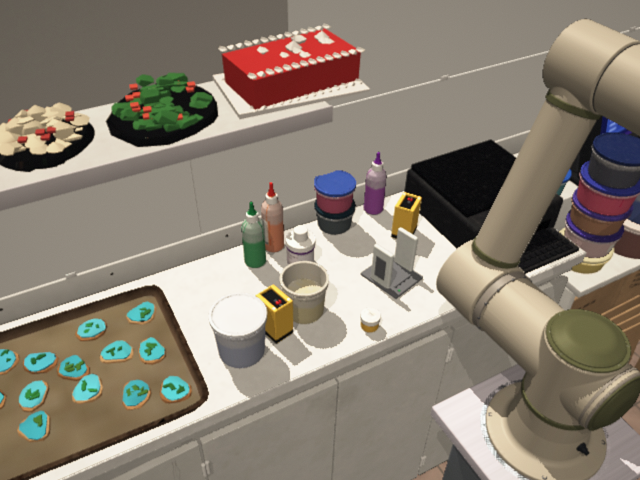

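The top view shows the target lamp near (236,277), between the tub at (187,285) and the cup at (279,266). The dock is near (398,272), and the decoy lamp is at (460,211). I'll enlarge the lamp and dock.

```bash
python3 - <<'E'
import cv2,numpy as np
t=cv2.imread('pics/top0.png');s=cv2.imread('pics/scene0.png')
a=cv2.resize(t[235:315,200:280],(400,400),interpolation=cv2.INTER_CUBIC)
b=cv2.resize(t[230:310,355:435],(400,400),interpolation=cv2.INTER_CUBIC)
cv2.imwrite('pics/c1.png',np.hstack([a,b]))
cv2.imwrite('pics/c2.png',cv2.resize(s[210:310,340:440],(600,600),interpolation=cv2.INTER_CUBIC))
E
```

```text
(no output)
```

View pics/c1.png

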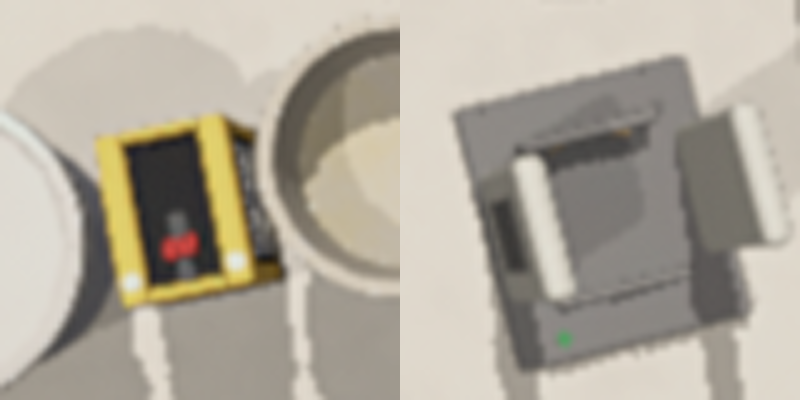

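View pics/c2.png

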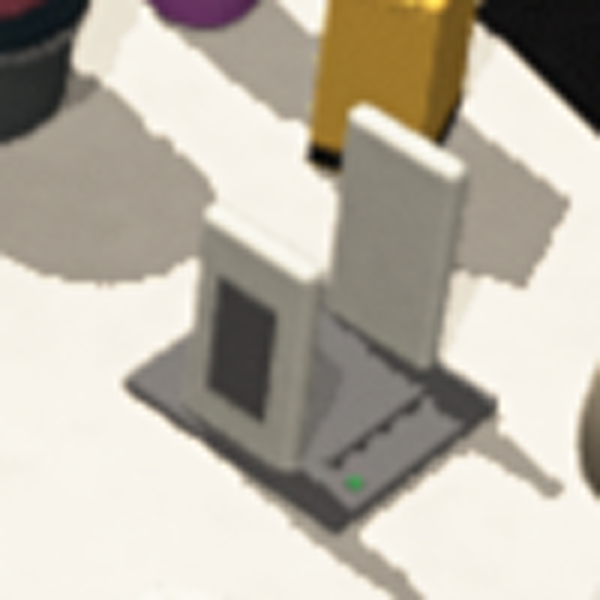

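```bash
cat > m.py <<'E'
from h import *
m,W=cam('top')
L=[onplane(m,W,200+u/5,235+v/5,105)[:2] for u,v in((97,140),(215,115),(250,278),(122,305))]
D=[onplane(m,W,355+u/5,230+v/5,8)[:2] for u,v in((55,110),(285,58),(348,318),(122,370))]
C=[onplane(m,W,355+u/5,230+v/5,115)[:2] for u,v in((115,160),(136,155),(176,294),(155,300),(333,108),(355,104),(389,240),(370,246))]
for n,A in(('L',L),('D',D)):
    A=np.array(A);print(n,A.round(0).tolist(),A.mean(0).round(1));
    e=A[1]-A[0]+A[2]-A[3];f=A[0]-A[3]+A[1]-A[2];print('left-right',np.linalg.norm(e)/2,np.degrees(np.arctan2(e[1],e[0])),'updown',np.linalg.norm(f)/2,np.degrees(np.arctan2(f[1],f[0])))
C=np.array(C);print(C.round(0).tolist(),C[:4].mean(0),C[4:].mean(0),C.mean(0))
for n,u,v,z in(('tub',187,285,120),('cup',279.5,266,105),('pot',333,324,39),('jar',317,192,105),('violet',445,160,20),('decoy',463,209,105)): print(n,onplane(m,W,u,v,z).round(0))
E
python3 m.py
```

```text
L [[498.0, 378.0], [509.0, 334.0], [448.0, 318.0], [437.0, 365.0]] [473.1 348.7]
left-right 47.215771692717745 -76.31532470124763 updown 63.206015710276176 13.184314786573868
D [[536.0, 88.0], [562.0, -10.0], [452.0, -38.0], [427.0, 58.0]] [494.1  24.5]
left-right 100.27972639764678 -75.57631286980256 updown 113.39475178152733 14.828191599959318
[[509.0, 78.0], [511.0, 70.0], [459.0, 54.0], [457.0, 62.0], [531.0, -5.0], [533.0, -14.0], [482.0, -27.0], [479.0, -20.0]] [483.82787571  65.61774555] [506.20077935 -16.33000273] [495.01432753  24.64387141]
tub [455. 432. 120.]
cup [496. 264. 105.]
pot [385. 156.  39.]
jar [642. 197. 105.]
violet [740. -78.  20.]
decoy [618. -88. 105.]
```

```bash
cat > plan.py <<'E'
# usage: plan.py X Y Z [yaw of tool y in deg]: shift in tool units (current tool axes) and turn
from h import *
import sys
a=list(map(float,sys.argv[1:]));s=sense();Rt=rot(s['ee_rot']);y=np.degrees(np.arctan2(Rt[1,1],Rt[0,1]))
print('t',round(s['time_s'],2),'pos',s['eef_pos'].round(1),'yaw',round(y,2),'tilt',np.degrees(Rt[:2,2]).round(2),'F',s['force'].round(1),'grip',s['grip_width'].round(3),s['grip_force'].round(1),'q',s['joints'].round(2))
if len(a)>=3:
    w=Rt.T@(np.array(a[:3])-s['eef_pos'])/25;print('units',w.round(3))
    if len(a)>3:
        d=a[3]-y;print('rz',round(-d/8,3))
        c=np.radians(a[3]);B=np.array([[-np.sin(c),np.cos(c),0],[np.cos(c),np.sin(c),0],[0,0,-1]]);print('units after turn',(B@(np.array(a[:3])-s['eef_pos'])/25).round(3))
E
python3 -m crank '[[[0,0,-0.25,0,0,-1,85],[0,0,-0.25,0,0,-1,85],[0,0,-0.25,0,0,-1,85],[0,0,-0.25,0,0,-1,85],[0,0,-0.25,0,0,-1,85],[0,0,-0.25,0,0,-1,85],[0,0,-0.25,0,0,-1,85],[0,0,-0.25,0,0,-1,85]]]' 60
python3 plan.py 473 349 215 13.2
```

```text
time_s: 0.9
eef_pos: [139.4, -506.0, 281.2]
ee_rot: [-0.0, 0.768, 0.641, 0.0]
force: [0.2, -0.6, 0.1]
grip_width: 0.995
grip_force: 0.0Traceback (most recent call last):
  File "plan.py", line 5, in <module>
    print('t',round(s['time_s'],2),'pos',s['eef_pos'].round(1),'yaw',round(y,2),'tilt',np.degrees(Rt[:2,2]).round(2),'F',s['force'].round(1),'grip',s['grip_width'].round(3),s['grip_force'].round(1),'q',s['joints'].round(2))
                                                                                                                                                    ^^^^^^^^^^^^^^^^^^^^^
AttributeError: 'float' object has no attribute 'round'
```

```bash
sed -i "s/s\['grip_width'\].round(3),s\['grip_force'\].round(1)/round(s['grip_width'],3),round(s['grip_force'],1)/" plan.py
python3 -m crank '[[[0,0,0,0,0,-1,85],[0,0,0,0,0,-1,85],[0,0,0,0,0,-0.94,85],[1,0.69,0,0,0,0,85],[1,0.69,0,0,0,0,85],[1,0.69,0,0,0,0,85],[1,0.69,0,0,0,0,85],[1,0.69,0,0,0,0,85]]]'>/dev/null
python3 -m crank '[[[1,0.69,0,0,0,0,85],[1,0.69,0,0,0,0,85],[1,0.69,0,0,0,0,85],[1,0.69,0,0,0,0,85],[1,0.69,0,0,0,0,85],[1,0.69,0,0,0,0,85],[1,0.69,0,0,0,0,85],[1,0.69,0,0,0,0,85]]]'>/dev/null
python3 -m crank '[[[1,0.69,0,0,0,0,85],[1,0.69,0,0,0,0,85],[1,0.69,0,0,0,0,85],[1,0.69,0,0,0,0,85],[1,0.69,0,0,0,0,85],[1,0.69,0,0,0,0,85],[1,0.69,0,0,0,0,85],[1,0.69,0,0,0,0,85]]]' >/dev/null
python3 plan.py 473 349 215 13.2
```

```text
t 3.3 pos [375.2  87.9 281.2] yaw 12.94 tilt [-0.01 -0.  ] F [ 1.1 -0.9 -0.1] grip 0.994 0.0 q [-0.08 -0.04  1.78 -0.    1.41 -0.3 ]
units [9.302 6.15  2.646]
rz -0.033
units after turn [9.274 6.192 2.647]
```

```bash

python3 -m crank '[[[1,0.69,0,0,0,0,85],[1,0.69,0,0,0,0,85],[1,0.69,0,0,0,0,85],[1,0.69,0,0,0,0,85],[1,0.69,0,0,0,0,85],[1,0.69,0,0,0,0,85],[1,0.69,0,0,0,0,85],[1,0.69,0,0,0,0,85]]]'>/dev/null
python3 -m crank '[[[0.8,0.4,0.4,0,0,0,85],[0.5,0.23,0.4,0,0,0,85],[0,0,0.4,0,0,0,85],[0,0,0.4,0,0,0,85],[0,0,0.4,0,0,0,85],[0,0,0.4,0,0,0,85],[0,0,0.25,0,0,0,85],[0,0,0,0,0,0,85]]]' >/dev/null
python3 plan.py 473 349 215 13.2
python3 - <<'E'
from h import *
m,W=cam('wrist');np.save('W1.npy',W);cv2.imwrite('pics/w1.png',capture('wrist'))
E
```

```text
t 4.9 pos [472.7 347.1 214.2] yaw 12.9 tilt [-0.08 -0.04] F [0.1 0.2 0.8] grip 0.995 0.0 q [0.43 0.46 1.33 0.   1.35 0.21]
units [ 0.07   0.028 -0.032]
rz -0.038
units after turn [ 0.07   0.028 -0.031]
```

View pics/w1.png

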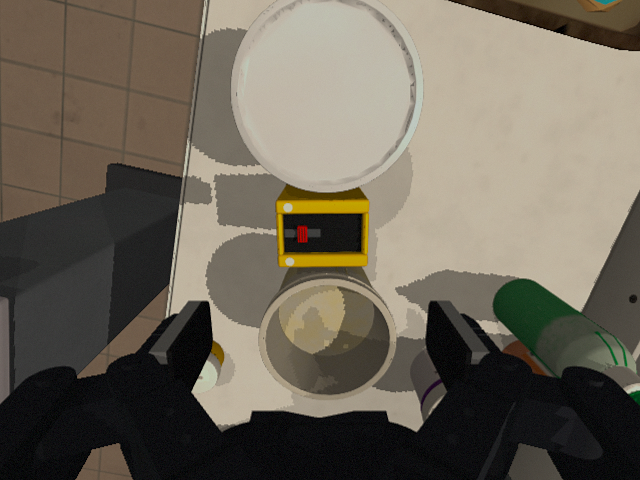

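The lamp's top face spans pixels (277,201) to (369,267). The dots are at its left end and the knob is at (303,234). Next I'll compute the pose from these corners.

```bash
cat > lampw.py <<'E'
from h import *
def lamp(W,c,z=105):
    m=camera_model('wrist');A=np.array([onplane(m,W,u,v,z)[:2] for u,v in c]);e=A[1]-A[0]+A[2]-A[3];f=A[0]-A[3]+A[1]-A[2]
    print(A.mean(0).round(1),np.linalg.norm(e)/2,np.degrees(np.arctan2(e[1],e[0])),np.linalg.norm(f)/2,np.degrees(np.arctan2(f[1],f[0])))
E
python3 -c "
from lampw import *
W=np.load('W1.npy');lamp(W,[(277,201),(368,199.5),(369,266.5),(277.5,268)])
m=camera_model('wrist');print(onplane(m,W,303,234,104.5),proj(m,W,[473,349,105]))
img=cv2.imread('pics/w1.png');h=cv2.cvtColor(img,cv2.COLOR_BGR2HSV);k=cv2.inRange(h,(20,120,150),(35,255,255));k[:,:250]=0;k[:,400:]=0;k[290:]=0;k[:198]=0
k=cv2.morphologyEx(k,cv2.MORPH_OPEN,np.ones((3,3)));r=cv2.minAreaRect(cv2.findNonZero(k));print(r,cv2.boxPoints(r))
"
```

```text
[474.  349.1] 65.13063008184047 13.90097503197639 49.60937620471339 103.70154886915535
[460.05444774 346.28574436 104.5       ] (np.float64(321.50645488903757), np.float64(234.5242862847669))
((322.0, 233.0), (66.0, 92.0), 90.0) [[276. 200.]
 [368. 200.]
 [368. 266.]
 [276. 266.]]
```

```bash

python3 -m crank '[[[0.06,0.07,0.4,0,0,-0.1,85],[0,0,0.8,0,0,0,85],[0,0,0.8,0,0,0,85],[0,0,0.8,0,0,0,85],[0,0,0.8,0,0,0,85],[0,0,0.8,0,0,0,85],[0,0,0.8,0,0,0,85],[0,0,0.8,0,0,0,85]]]'>/dev/null
python3 plan.py 474 349 62 13.8
python3 -m crank '[[[0,0,0.1,0,0,0,85],[0,0,0,0,0,0,60],[0,0,0,0,0,0,60],[0,0,0,0,0,0,60],[0,0,0,0,0,0,60],[0,0,0,0,0,0,60],[0,0,0,0,0,0,60],[0,0,0,0,0,0,60]]]' 60 >/dev/null
python3 plan.py 474 349 62 13.8
```

```text
t 5.75 pos [474.4 349.5  64. ] yaw 13.76 tilt [0.02 0.01] F [-0.8  0.1  0.3] grip 0.996 0.0 q [0.44 0.62 1.49 0.   1.03 0.2 ]
units [-0.016 -0.02   0.08 ]
rz -0.005
units after turn [-0.016 -0.02   0.08 ]
t 6.55 pos [474.6 349.6  63.5] yaw 13.73 tilt [0.07 0.04] F [-3.4 -1.5  5.1] grip 0.763 69.6 q [0.44 0.63 1.49 0.   1.03 0.2 ]
units [-0.019 -0.031  0.059]
rz -0.009
units after turn [-0.019 -0.031  0.059]
```

```bash

python3 -m crank '[[[0,0,-0.1,0,0,0,50],[0,0,-0.3,0,0,0,50],[0,0,-0.6,0,0,0,50],[0,0,-1,0,0,0,50],[0,0,-1,0,0,0,50],[0,0,-1,0,0,0,50],[0,0,-1,0,0,0,50],[0,0,-1,0,0,0,50]]]' 70 >/dev/null
python3 plan.py 430 -105 212 13.7
python3 -m crank '[[[0,0,-0.4,0,0,0,50],[-0.5,-0.2,0,0,0,0,50],[-0.96,-0.34,0,0,0,0,50],[-0.96,-0.34,0,0,0,0,50],[-0.96,-0.34,0,0,0,0,50],[-0.96,-0.34,0,0,0,0,50],[-0.96,-0.34,0,0,0,0,50],[-0.96,-0.34,0,0,0,0,50]]]' >/dev/null
python3 -m crank '[[[-0.96,-0.34,0,0,0,0,50],[-0.96,-0.34,0,0,0,0,50],[-0.96,-0.34,0,0,0,0,50],[-0.96,-0.34,0,0,0,0,50],[-0.96,-0.34,0,0,0,0,50],[-0.96,-0.34,0,0,0,0,50],[-0.96,-0.34,0,0,0,0,50],[-0.96,-0.34,0,0,0,0,50]]]' >/dev/null
python3 plan.py 430 -105 212 13.7
python3 - <<'E'
from h import *
cv2.imwrite('pics/s2.png',capture('scene'))
E
```

```text
t 7.35 pos [473.9 349.2 213.2] yaw 13.72 tilt [-0.07 -0.04] F [ 0.1  1.1 -7.7] grip 0.766 79.7 q [ 0.44  0.47  1.32 -0.    1.35  0.2 ]
units [-17.231  -6.015   0.063]
rz 0.003
units after turn [-17.234  -6.008   0.05 ]
t 8.95 pos [435.9 -19.4 221.9] yaw 13.72 tilt [-0.08  0.02] F [-0.3  0.7 -7. ] grip 0.762 80.0 q [-0.31  0.13  1.76 -0.    1.26 -0.55]
units [-3.269 -1.039  0.393]
rz 0.003
units after turn [-3.269 -1.038  0.395]
```

View pics/s2.png

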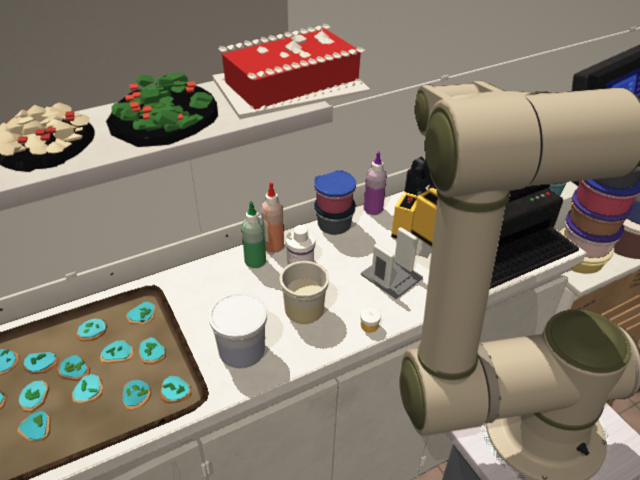

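The tub and cup are undisturbed, and the lamp is held in the air.

```bash

python3 -m crank '[[[-0.96,-0.31,0,0,0,0,50],[-0.96,-0.31,0,0,0,0,50],[-0.9,-0.3,0,0,0,0,50],[-0.4,-0.1,0,0,0,0,50],[0,0,0,0,0,0.6,50],[0,0,0,0,0,1,50],[0,0,0,0,0,1,50],[0,0,0,0,0,1,50]]]' >/dev/null
python3 -m crank '[[[0,0,0,0,0,1,50],[0,0,0,0,0,1,50],[0,0,0,0,0,1,50],[0,0,0,0,0,1,50],[0,0,0,0,0,1,50],[0,0,0,0,0,1,50],[0,0,0,0,0,1,50],[0,0,0,0,0,0.5,50]]]' >/dev/null
python3 plan.py 430 -105 65 -75
```

```text
t 10.6 pos [ 430.6 -102.2  222. ] yaw -75.34 tilt [-0.05  0.05] F [ 0.6  0.6 -7.1] grip 0.763 80.5 q [-0.5   0.14  1.74  0.    1.26  0.82]
units [-0.049  0.108  6.281]
rz -0.043
units after turn [-0.054  0.101  6.281]
```

```bash

python3 -m crank '[[[0,0.05,0.5,0,0,0,50],[0,0.05,0.9,0,0,0,50],[0,0,0.9,0,0,0,50],[0,0,0.9,0,0,0,50],[0,0,0.9,0,0,0,50],[0,0,0.9,0,0,0,50],[0,0,0.7,0,0,0,50],[0,0,0.3,0,0,0,50]]]' >/dev/null
python3 plan.py 430 -105 64 -75
python3 -m crank '[[[0,0,0.08,0,0,0,50],[0,0,0.08,0,0,0,50],[0,0,0.06,0,0,0,50],[0,0,0.06,0,0,0,50],[0,0,0.04,0,0,0,50],[0,0,0,0,0,0,50],[0,0,0,0,0,0,50],[0,0,0,0,0,0,50]]]' >/dev/null
python3 plan.py 430 -105 64 -75
```

```text
t 11.4 pos [ 430.7 -104.4   70.9] yaw -75.07 tilt [-0.16  0.1 ] F [-0.2 -0.3 -6.8] grip 0.76 80.3 q [-0.5   0.35  1.92  0.    0.87  0.81]
units [-0.032  0.018  0.277]
rz -0.008
units after turn [-0.032  0.017  0.277]
t 12.2 pos [ 431.6 -105.3   64.6] yaw -75.08 tilt [ 0.01 -0.  ] F [ 0.3 -1.3 -6.7] grip 0.764 80.4 q [-0.5   0.36  1.93  0.    0.85  0.81]
units [-0.057 -0.026  0.026]
rz -0.01
units after turn [-0.057 -0.026  0.026]
```

Not touching yet; I'll lower a little more.

```bash

python3 -m crank '[[[0,0,0.04,0,0,0,50],[0,0,0.03,0,0,0,50],[0,0,0.03,0,0,0,50],[0,0,0,0,0,0,50],[0,0,0,0,0,0,50],[0,0,0,0,0,0,50],[0,0,0,0,0,0,50],[0,0,0,0,0,0,50]]]' >/dev/null
python3 plan.py 430 -105 64 -75
```

```text
t 13.0 pos [ 431.7 -105.2   63.5] yaw -75.07 tilt [ 0.04 -0.02] F [-7.   3.8 15.6] grip 0.763 83.5 q [-0.5   0.37  1.93 -0.    0.85  0.81]
units [-0.065 -0.027 -0.02 ]
rz -0.008
units after turn [-0.065 -0.027 -0.019]
```

```bash

python3 -m crank '[[[0,0,-0.04,0,0,0,85],[0,0,0,0,0,0,85],[0,0,0,0,0,0,85],[0,0,0,0,0,0,85],[0,0,0,0,0,0,85],[0,0,-0.4,0,0,0,85],[0,0,-0.8,0,0,0,85],[0,0,-1,0,0,0,85]]]' >/dev/null
python3 -m crank '[[[0,0,-1,0,0,0,85],[0,0,-1,0,0,0,85],[0,0,-1,0,0,0,85],[0,0,-0.8,0,0,0,85],[0,0,0,0,0,0,60],[0,0,0,0,0,0,0],[0,0,0,0,0,0,0],[0,0,0,0,0,0,0]]]' >/dev/null
python3 plan.py 430 -105 215 -75
python3 - <<'E'
from h import *
m,W=cam('wrist');np.save('W2.npy',W);cv2.imwrite('pics/w2.png',capture('wrist'))
E
```

```text
t 14.6 pos [ 431.2 -105.1  212.2] yaw -75.08 tilt [-0.09  0.05] F [0.1 0.6 1.1] grip 0.324 0.0 q [-0.5   0.15  1.75 -0.    1.24  0.81]
units [-0.044 -0.015 -0.111]
rz -0.01
units after turn [-0.044 -0.015 -0.111]
```

View pics/w2.png

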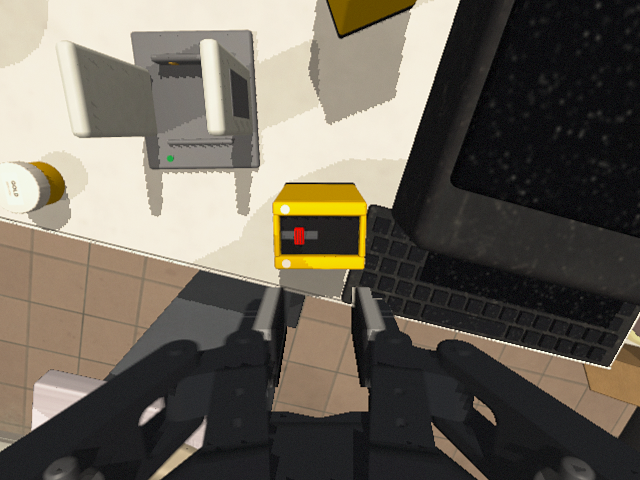

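```bash

python3 -c "
from lampw import *
W=np.load('W2.npy');lamp(W,[(273.5,202),(363.5,202),(365.5,268),(274,269)])
m=camera_model('wrist');print('knob',onplane(m,W,299,236,104.5))
D=np.array([onplane(m,W,u,v,8)[:2] for u,v in((133,31),(252,30),(259,167),(152,167))])
print('dock',D.round(1).tolist(),D.mean(0)); e=D[1]-D[2]; f=D[1]-D[0];print(np.linalg.norm(e),np.degrees(np.arctan2(e[1],e[0])),np.linalg.norm(f),np.degrees(np.arctan2(f[1],f[0])))
L=np.array([onplane(m,W,u,v,115)[:2] for u,v in((58,41),(72,39.5),(87,134),(74,136))])
Rr=np.array([onplane(m,W,u,v,115)[:2] for u,v in((201,40),(217,40),(221,133),(205,133))])
print(L.round(1).tolist(),Rr.round(1).tolist(),L.mean(0),Rr.mean(0),(L.mean(0)+Rr.mean(0))/2);d=L.mean(0)-Rr.mean(0);print(np.linalg.norm(d),np.degrees(np.arctan2(d[1],d[0]))-90)
"; python3 plan.py 430 -105 215 -75
```

```text
[ 430.9 -105.1] 64.32656060575806 -74.72555842742578 48.95711817670175 15.962008830788186
knob [427.14320837 -91.30515175 104.5       ]
dock [[537.9, 86.2], [564.5, -10.9], [454.6, -40.8], [428.9, 55.6]] [496.45978304  22.51617373]
113.92864604829967 15.25639847691972 100.61072099862702 -74.65244512443796
[[509.3, 74.9], [512.3, 67.0], [460.5, 53.9], [457.2, 61.7]] [[531.5, -6.4], [533.9, -15.5], [482.8, -27.4], [480.2, -17.7]] [484.81323477  64.36312737] [507.1164078  -16.73130866] [495.96482128  23.81590935]
84.10552349515335 15.37769837690449
t 14.65 pos [ 431.2 -105.1  212.4] yaw -75.08 tilt [-0.07  0.04] F [0.1 0.  0.2] grip 0.233 0.0 q [-0.5   0.15  1.75  0.    1.24  0.81]
units [-0.047 -0.018 -0.105]
rz -0.01
units after turn [-0.047 -0.018 -0.105]
```

```bash

python3 -m crank '[[[0,0.36,0,0,0,0,0],[0,0,0.5,0,0,0,0],[0,0,0.8,0,0,0,0],[0,0,0.8,0,0,0,0],[0,0,0.8,0,0,0,0],[0,0,0.8,0,0,0,0],[0,0,0.4,0,0,0,0],[0,0,0,0,0,0,0]]]' 20 >/dev/null
python3 plan.py 433.5 -113.9 102
python3 - <<'E'
from h import *
m,W=cam('wrist');np.save('W3.npy',W);cv2.imwrite('pics/w3.png',capture('wrist')[100:400,160:480])
E
```

```text
t 15.45 pos [ 433.4 -114.   109.6] yaw -75.09 tilt [-0.12  0.07] F [ 0.3 -0.  -0. ] grip 0.001 0.0 q [-0.52  0.29  1.88 -0.    0.97  0.79]
units [ 0.005 -0.003  0.303]
```

View pics/w3.png

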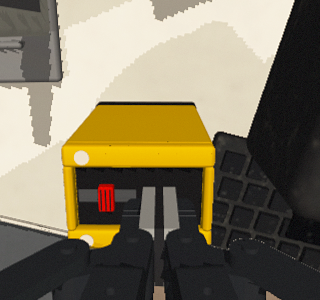

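```bash

python3 -m crank '[[[0,0,0.1,0,0,0,0],[0,0,0.1,0,0,0,0],[0,0,0.1,0,0,0,0],[0,0,0,0,0,0,0],[0,0,0,0,0,0,0],[0,0,0,0,0,0,0],[0,0,0,0,0,0,0],[0,0,0,0,0,0,0]]]' 20 >/dev/null
python3 plan.py 433.5 -113.9 102
```

```text
t 16.3 pos [ 433.9 -114.   103.1] yaw -75.08 tilt [ 0.01 -0.  ] F [-0.1  1.2  0.4] grip 0.0 0.0 q [-0.52  0.3   1.88  0.    0.95  0.79]
units [-0.013 -0.006  0.044]
```

```bash

python3 -m crank '[[[0,0,0.05,0,0,0,0],[0,0,0,0,0,0,0],[0,-0.1,0,0,0,0,0],[0,-0.1,0,0,0,0,0],[0,-0.1,0,0,0,0,0],[0,-0.1,0,0,0,0,0],[0,-0.05,0,0,0,0,0],[0,0,0,0,0,0,0]]]' 20 >/dev/null
python3 plan.py 430.9 -105.1 102
python3 -m crank '[[[0,-0.04,0,0,0,0,0],[0,-0.04,0,0,0,0,0],[0,0,0,0,0,0,0],[0,0,0,0,0,0,0],[0,0,0,0,0,0,0],[0,0,0,0,0,0,0],[0,0,0,0,0,0,0],[0,0,0,0,0,0,0]]]' 20 >/dev/null
python3 plan.py 430.9 -105.1 102
python3 - <<'E'
from h import *
m,W=cam('wrist');np.save('W4.npy',W);cv2.imwrite('pics/w4.png',capture('wrist')[200:400,160:480])
E
```

```text
t 17.1 pos [ 430.9 -102.9  101.8] yaw -75.07 tilt [-0.  0.] F [-0.1  0.6  0.2] grip 0.001 0.0 q [-0.5   0.3   1.9   0.    0.95  0.81]
units [-0.022  0.086 -0.008]
t 17.9 pos [ 430.4 -101.2  101.8] yaw -75.08 tilt [-0.  0.] F [0.1 0.4 0.1] grip -0.001 0.0 q [-0.5   0.29  1.9   0.    0.95  0.81]
units [-0.022  0.158 -0.008]
```

View pics/w4.png

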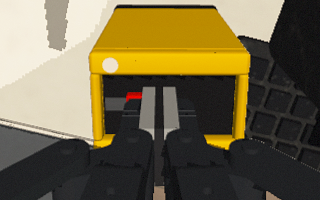

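```bash
cat > knob.py <<'E'
from h import *
m,W=cam('wrist');im=capture('wrist');h=cv2.cvtColor(im,cv2.COLOR_BGR2HSV)
r=(cv2.inRange(h,(0,150,100),(8,255,255))|cv2.inRange(h,(172,150,100),(180,255,255)))
r[:150]=0;r[380:]=0;r[:,:200]=0;r[:,:]=r
n,l,st,c=cv2.connectedComponentsWithStats(r)
i=1+np.argmax(st[1:,4]);x,y,w,hh,a=st[i];print('red',x,y,w,hh,a)
u=np.array([np.cos(np.radians(105.1)),np.sin(np.radians(105.1))])
f=lambda px,py,z:((onplane(m,W,px,py,z)[:2]-[430.9,-105.1])@u).round(1)
v=y+hh/2
print('knob y from',f(x,v,104.5),'to',f(x+w,v,104.5))
yl=cv2.inRange(h,(20,120,100),(35,255,255))[int(v)]
k=np.where(yl[200:420])[0]+200;print('yellow cols',k.min(),k[k<x].max() if (k<x).any() else None,k.max(),f(k.min(),v,105),f(k[k<x].max()+1,v,105))
E
python3 knob.py
python3 -m crank '[[[0,-0.04,0,0,0,0,0],[0,-0.04,0,0,0,0,0],[0,-0.04,0,0,0,0,0],[0,-0.04,0,0,0,0,0],[0,0,0,0,0,0,0],[0,0,0,0,0,0,0],[0,0,0,0,0,0,0],[0,0,0,0,0,0,0]]]' 20 >/dev/null
python3 plan.py 430.9 -105.1 102; python3 knob.py
```

```text
red 286 292 16 10 115
knob y from 17.9 to 11.2
yellow cols 251 262 407 32.4 27.4
t 18.8 pos [429.3 -97.2 101.8] yaw -75.08 tilt [-0.01  0.01] F [ 0.3  0.1 -0.5] grip 0.002 0.0 q [-0.49  0.29  1.91  0.    0.94  0.82]
units [-0.021  0.321 -0.009]
red 287 292 15 9 107
knob y from 21.5 to 15.3
yellow cols 261 271 417 32.3 27.7
```

```bash

python3 -m crank '[[[0,-0.04,0,0,0,0,0],[0,-0.04,0,0,0,0,0],[0,-0.04,0,0,0,0,0],[0,-0.04,0,0,0,0,0],[0,-0.04,0,0,0,0,0],[0,0,0,0,0,0,0],[0,0,0,0,0,0,0],[0,0,0,0,0,0,0]]]' 20 >/dev/null
python3 plan.py 430.9 -105.1 102; python3 knob.py
python3 -m crank '[[[0,-0.02,0,0,0,0,0],[0,-0.02,0,0,0,0,0],[0,-0.02,0,0,0,0,0],[0,0,0,0,0,0,0],[0,0,0,0,0,0,0],[0,0,0,0,0,0,0],[0,0,0,0,0,0,0],[0,0,0,0,0,0,0]]]' 20 >/dev/null
python3 plan.py 430.9 -105.1 102; python3 knob.py
```

```text
t 19.65 pos [428.1 -92.4 101.8] yaw -75.08 tilt [-0.01  0.01] F [-0.1  0.4 -0.1] grip -0.0 0.0 q [-0.48  0.29  1.91  0.    0.94  0.83]
units [-0.021  0.521 -0.009]
red 287 292 15 9 103
knob y from 26.6 to 20.3
yellow cols 273 283 419 32.3 27.7
t 20.5 pos [427.7 -91.  101.8] yaw -75.08 tilt [ 0.01 -0.  ] F [-0.5 -1.8  0.8] grip -0.0 1.0 q [-0.48  0.28  1.92  0.    0.94  0.83]
units [-0.023  0.577 -0.007]
red 287 292 15 9 103
knob y from 27.9 to 21.7
yellow cols 275 285 419 32.9 28.3
```

```bash

python3 -m crank '[[[0,0.1,0,0,0,0,0],[0,0.1,0,0,0,0,0],[0,0,-0.4,0,0,0,0],[0,0,-0.8,0,0,0,0],[0,0,-0.8,0,0,0,0],[0,0,-0.8,0,0,0,0],[0,0.3,-0.8,0,0,0,0],[0,0,-0.8,0,0,0,0]]]' 20 >/dev/null
python3 plan.py 430.7 -104.5 212 15.1
python3 -c "
from h import *
m,W=cam('wrist');np.save('W5.npy',W);cv2.imwrite('pics/w5.png',capture('wrist'))"; python3 knob.py
```

```text
t 21.35 pos [ 430.9 -103.4  213.4] yaw -75.1 tilt [ 0.03 -0.01] F [-0.   0.5  0.5] grip 0.002 0.0 q [-0.5   0.15  1.76  0.    1.24  0.81]
units [-0.021  0.041  0.055]
rz -11.275
units after turn [-0.041 -0.021  0.055]
red 282 228 11 17 173
knob y from 27.4 to 19.4
yellow cols 275 281 366 32.3 27.3
```

View pics/w5.png

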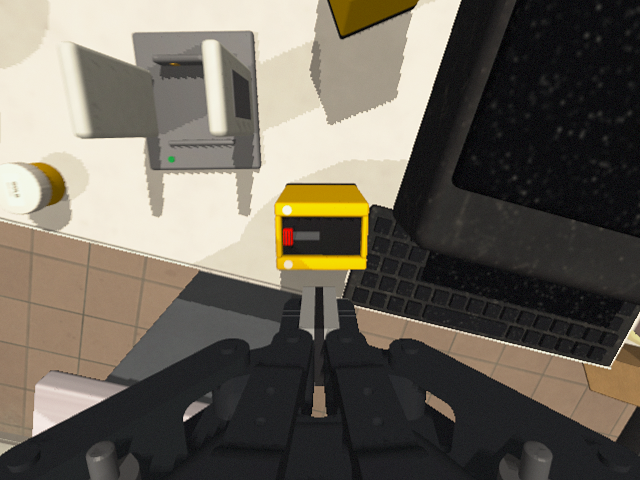

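The knob is now at the dotted end (288,236), and the lamp's top spans (276,202) to (367,269). Next I'll turn the tool a quarter turn for the regrasp.

```bash

python3 -c "
from lampw import *
W=np.load('W5.npy');lamp(W,[(275.5,202),(365.5,202),(367.5,268.5),(276,269.5)])"
python3 -m crank '[[[0,0,0,0,0,-1,85],[0,0,0,0,0,-1,85],[0,0,0,0,0,-1,85],[0,0,0,0,0,-1,85],[0,0,0,0,0,-1,85],[0,0,0,0,0,-1,85],[0,0,0,0,0,-1,85],[0,0,0,0,0,-1,85]]]' 60 >/dev/null
python3 -m crank '[[[0,0,0,0,0,-1,85],[0,0,0,0,0,-1,85],[0,0,0,0,0,-1,85],[0,0,0,0,0,-0.3,85],[0,0,0.5,0,0,0,85],[0,0,0.5,0,0,0,85],[0,0,0.5,0,0,0,85],[0,0,0,0,0,0,85]]]' >/dev/null
python3 plan.py 430.7 -104.5 62 15.2
```

```text
[ 430.7 -105. ] 64.63357576474652 -74.76861788835204 49.54793955023929 16.025971238337327
t 23.05 pos [ 429.9 -102.4  172.7] yaw 15.32 tilt [-0.19  0.11] F [-0.3 -0.   0.6] grip 0.995 0.0 q [-0.5   0.19  1.82  0.    1.14 -0.77]
units [-0.1    0.02   4.426]
rz 0.015
units after turn [-0.088  0.009  4.427]
```

```bash

python3 -m crank '[[[-0.1,0.02,0.4,0,0,0,85],[0,0,0.7,0,0,0,85],[0,0,0.8,0,0,0,85],[0,0,0.8,0,0,0,85],[0,0,0.8,0,0,0,85],[0,0,0.7,0,0,0,85],[0,0,0.2,0,0,0,85],[0,0,0,0,0,0,85]]]'>/dev/null
python3 plan.py 430.8 -104.8 62 15.2
python3 -m crank '[[[0,0,0,0,0,0,45],[0,0,0,0,0,0,35],[0,0,0,0,0,0,35],[0,0,0,0,0,0,35],[0,0,0,0,0,0,35],[0,0,0,0,0,0,35],[0,0,0,0,0,0,35],[0,0,0,0,0,0,35]]]' 60 >/dev/null
python3 plan.py 430.8 -104.8 62 15.2
```

```text
t 23.85 pos [ 432.  -105.3   64.1] yaw 15.32 tilt [-0.04  0.02] F [ 0.4 -0.6  0.3] grip 0.996 0.0 q [-0.5   0.37  1.93  0.    0.85 -0.77]
units [ 0.033 -0.039  0.082]
rz 0.015
units after turn [ 0.033 -0.039  0.082]
t 24.65 pos [ 432.4 -105.6   65.2] yaw 15.32 tilt [ 0.06 -0.04] F [-3.   0.8  6.3] grip 0.576 62.2 q [-0.5   0.36  1.93 -0.    0.85 -0.77]
units [ 0.046 -0.052  0.127]
rz 0.016
units after turn [ 0.046 -0.052  0.127]
```

```bash

python3 -m crank '[[[0,0,-0.1,0,0,0,35],[0,0,-0.3,0,0,0,35],[0,0,-0.6,0,0,0,35],[0,0,-1,0,0,0,35],[0,0,-1,0,0,0,35],[0,0,-1,0,0,0,35],[0,0,-1,0,0,0,35],[0,0,-1,0,0,0,35]]]' 70 >/dev/null
python3 -m crank '[[[0,0,-0.3,0,0,0,35],[0.3,0.2,0,0,0,0,35],[0.8,0.7,0,0,0,0,35],[0.8,0.7,0,0,0,0,35],[0.8,0.7,0,0,0,0,35],[0.8,0.7,0,0,0,0,35],[0.6,0.6,0,0,0,0,35],[0.2,0.2,0,0,0,0,35]]]' >/dev/null
python3 plan.py 495.6 23 212 15.2
python3 - <<'E'
from h import *
# lamp top corners from yellow mask in wrist view, top-face plane z = TCP-65+105
m,W=cam('wrist');s=sense();im=capture('wrist');cv2.imwrite('pics/w6.png',im)
h=cv2.cvtColor(im,cv2.COLOR_BGR2HSV);k=cv2.inRange(h,(20,120,80),(35,255,255))
n,l,st,c=cv2.connectedComponentsWithStats(k)
Rt=rot(s['ee_rot']);T=lambda P:Rt.T@(P-s['eef_pos'])
for i in np.argsort(-st[1:,4])[:4]+1:
    x,y,w,hh,a=st[i];b=cv2.boxPoints(cv2.minAreaRect(cv2.findNonZero((l==i).astype(np.uint8))));print(st[i],[T(onplane(m,W,*p,s['eef_pos'][2]+40)).round(1).tolist()[:2] for p in b])
print('proj of +-y rim in tool x:',[[np.round(proj(m,W,s['eef_pos']+Rt@np.array([a,b,-40.]))).tolist() for b in(-25,25)] for a in(-33,33)])
E
```

```text
t 26.25 pos [495.1  25.7 219.9] yaw 15.44 tilt [-0.18  0.07] F [-0.4 -0.5 -7.1] grip 0.577 75.2 q [-0.19  0.26  1.6   0.    1.29 -0.45]
units [-0.11  -0.008  0.315]
rz 0.03
units after turn [-0.11  -0.008  0.315]
[  239   206   163   211 17233] [[51.8, -23.8], [51.8, 22.2], [-20.5, 26.8], [-20.7, -28.3]]
[239  27  26  31 137] [[90.6, -21.5], [97.2, -15.1], [95.6, -13.0], [89.0, -19.4]]
[451 419  10  11  59] [[-24.9, 43.7], [-21.5, 46.1], [-23.6, 48.0], [-27.0, 45.6]]
[353 198   1   2   2] [[53.8, 8.5], [53.8, 8.5], [54.1, 8.5], [54.1, 8.5]]
proj of +-y rim in tool x: [[[250.0, 445.0], [393.0, 445.0]], [[239.0, 268.0], [406.0, 268.0]]]
```

```bash
python3 - <<'E'
from h import *
im=cv2.imread('pics/w6.png')
for v in range(200,300,3): print(v,im[v,[300,340]].tolist(),end=' ')
m,W=cam('wrist');s=sense();Rt=rot(s['ee_rot'])
print()
for a,z in((34,0),(33,-40),(34,-40),(35,-40),(28.5,-40),(29.5,-40),(33,63),(34,65)):print(a,z,np.round(proj(m,W,s['eef_pos']+Rt@np.array([a,0,z])),1))
E
```

```text
200 [[107, 111, 117], [93, 96, 102]] 203 [[12, 10, 8], [7, 11, 8]] 206 [[0, 55, 76], [7, 39, 52]] 209 [[0, 83, 113], [0, 83, 111]] 212 [[0, 85, 112], [0, 83, 111]] 215 [[0, 82, 112], [0, 81, 110]] 218 [[0, 81, 109], [0, 82, 110]] 221 [[0, 82, 111], [0, 84, 111]] 224 [[0, 84, 112], [0, 82, 111]] 227 [[0, 83, 111], [0, 86, 113]] 230 [[0, 83, 111], [0, 83, 110]] 233 [[0, 84, 113], [0, 84, 111]] 236 [[0, 83, 112], [0, 84, 111]] 239 [[0, 85, 113], [0, 85, 113]] 242 [[0, 85, 113], [0, 83, 112]] 245 [[0, 85, 111], [0, 85, 113]] 248 [[0, 83, 111], [0, 85, 113]] 251 [[0, 85, 114], [0, 82, 109]] 254 [[0, 86, 114], [0, 85, 112]] 257 [[0, 96, 129], [0, 88, 116]] 260 [[0, 85, 114], [0, 83, 112]] 263 [[0, 95, 127], [0, 89, 120]] 266 [[0, 156, 208], [0, 150, 204]] 269 [[0, 179, 227], [0, 177, 225]] 272 [[0, 185, 226], [0, 191, 226]] 275 [[0, 152, 204], [0, 153, 205]] 278 [[18, 13, 9], [30, 23, 19]] 281 [[16, 13, 23], [13, 21, 19]] 284 [[11, 8, 43], [20, 23, 37]] 287 [[16, 22, 46], [18, 23, 21]] 290 [[18, 21, 45], [12, 19, 17]] 293 [[13, 15, 44], [21, 23, 22]] 296 [[15, 11, 45], [20, 18, 14]] 299 [[19, 17, 23], [19, 19, 13]] 
34 0 [321.6 230.4]
33 -40 [322.6 268.1]
34 -40 [322.6 265. ]
35 -40 [322.6 261.8]
28.5 -40 [322.5 282.1]
29.5 -40 [322.5 279. ]
33 63 [320.7 203.5]
34 65 [320.7 201.2]
```

```bash

python3 -m crank '[[[-0.11,0,0.3,0,0,0.02,35],[0,0,0.6,0,0,0,35],[0,0,0.5,0,0,0,35],[0,0,0.3,0,0,0,35],[0,0,0.3,0,0,0,35],[0,0,0.3,0,0,0,35],[0,0,0.3,0,0,0,35],[0,0,0,0,0,0,35]]]' >/dev/null
python3 plan.py 495.6 23 73 15.3
```

```text
t 27.1 pos [495.5  20.8 155.8] yaw 15.16 tilt [-0.1   0.02] F [-0.9  0.8 -6.5] grip 0.577 75.0 q [-0.19  0.33  1.69 -0.    1.13 -0.46]
units [0.082 0.031 3.312]
rz -0.018
units after turn [0.085 0.026 3.312]
```

```bash

python3 -m crank '[[[0.08,0.03,0,0,0,0,35],[0,0,0.4,0,0,0,35],[0,0,0.5,0,0,0,35],[0,0,0.5,0,0,0,35],[0,0,0.5,0,0,0,35],[0,0,0.5,0,0,0,35],[0,0,0.4,0,0,0,35],[0,0,0.2,0,0,0,35]]]' >/dev/null
python3 plan.py 495.6 23 73 15.3
python3 -m crank '[[[0,0,0.06,0,0,0,35],[0,0,0.06,0,0,0,35],[0,0,0.04,0,0,0,35],[0,0,0,0,0,0,35],[0,0,0,0,0,0,35],[0,0,0,0,0,0,35],[0,0,0,0,0,0,35],[0,0,0,0,0,0,35]]]' >/dev/null
python3 plan.py 495.6 23 73 15.3
```

```text
t 27.9 pos [495.9  23.   80.7] yaw 15.16 tilt [-0.07  0.01] F [ 0.  -1.  -6.8] grip 0.58 75.2 q [-0.19  0.43  1.76 -0.    0.95 -0.45]
units [ 0.003 -0.011  0.309]
rz -0.017
units after turn [ 0.003 -0.011  0.309]
t 28.7 pos [496.2  22.9  77.8] yaw 15.16 tilt [ 0. -0.] F [ 0.1 -0.4 -7.3] grip 0.572 75.2 q [-0.19  0.44  1.77 -0.    0.94 -0.45]
units [ 0.009 -0.023  0.194]
rz -0.017
units after turn [ 0.009 -0.023  0.194]
```

```bash

python3 -m crank '[[[0,0,0.05,0,0,0,35],[0,0,0.04,0,0,0,35],[0,0,0.03,0,0,0,35],[0,0,0.02,0,0,0,35],[0,0,0,0,0,0,35],[0,0,0,0,0,0,35],[0,0,0,0,0,0,35],[0,0,0,0,0,0,35]]]' >/dev/null
python3 plan.py 495.6 23 73 15.3
```

```text
t 29.5 pos [496.2  22.9  74.3] yaw 15.16 tilt [0. 0.] F [-0.1  0.2 -6.7] grip 0.581 75.2 q [-0.19  0.44  1.77  0.    0.93 -0.45]
units [ 0.01  -0.023  0.053]
rz -0.018
units after turn [ 0.01  -0.023  0.053]
```

```bash

python3 -m crank '[[[0,0,0.03,0,0,0,35],[0,0,0.02,0,0,0,35],[0,0,0,0,0,0,35],[0,0,0,0,0,0,35],[0,0,0,0,0,0,35],[0,0,0,0,0,0,35],[0,0,0,0,0,0,35],[0,0,0,0,0,0,35]]]' >/dev/null
python3 plan.py 495.6 23 73 15.3
python3 -m crank '[[[0,0,0.02,0,0,0,35],[0,0,0.02,0,0,0,35],[0,0,0,0,0,0,35],[0,0,0,0,0,0,35],[0,0,0,0,0,0,35],[0,0,0,0,0,0,35],[0,0,0,0,0,0,35],[0,0,0,0,0,0,35]]]' >/dev/null
python3 plan.py 495.6 23 73 15.3
```

```text
t 30.3 pos [496.2  22.9  73.3] yaw 15.16 tilt [ 0.01 -0.  ] F [-3.3  1.1  2.8] grip 0.58 75.9 q [-0.19  0.44  1.77 -0.    0.93 -0.45]
units [ 0.01  -0.024  0.01 ]
rz -0.017
units after turn [ 0.01  -0.024  0.01 ]
t 31.1 pos [496.3  22.9  73.2] yaw 15.17 tilt [ 0.02 -0.02] F [-8.1  0.8 14.2] grip 0.575 77.7 q [-0.19  0.44  1.77 -0.    0.93 -0.45]
units [ 0.011 -0.025  0.009]
rz -0.016
units after turn [ 0.012 -0.025  0.009]
```

Seated: TCP z is 73.2, which is 8 mm above the counter-grasp value of 65.2. I'll release and retreat upward.

```bash

python3 -m crank '[[[0,0,-0.03,0,0,0,50],[0,0,0,0,0,0,60],[0,0,0,0,0,0,75],[0,0,0,0,0,0,85],[0,0,0,0,0,0,85],[0,0,0,0,0,0,85],[0,0,0,0,0,0,85],[0,0,-0.2,0,0,0,85]]]' >/dev/null
python3 plan.py
python3 -m crank '[[[0,0,-0.5,0,0,0,85],[0,0,-0.8,0,0,0,85],[0,0,-1,0,0,0,85],[0,0,-1,0,0,0,85],[0,0,-1,0,0,0,85],[0,0,-1,0,0,0,85],[0,0,-0.3,0,0,0,85],[0,0,0,0,0,0,85]]]' >/dev/null
python3 plan.py
cat > chk.py <<'E'
from h import *
m,W=cam('wrist');im=capture('wrist');cv2.imwrite('pics/w7.png',im);h=cv2.cvtColor(im,cv2.COLOR_BGR2HSV)
k=cv2.inRange(h,(20,120,120),(35,255,255));n,l,st,c=cv2.connectedComponentsWithStats(k);i=1+np.argmax(st[1:,4])
r=cv2.minAreaRect(cv2.findNonZero((l==i).astype(np.uint8)));B=np.array([onplane(m,W,*p,113)[:2] for p in cv2.boxPoints(r)])
print(st[i],B.round(1).tolist(),B.mean(0));e=[(np.linalg.norm(B[j]-B[j-1]).round(1),np.degrees(np.arctan2(*(B[j]-B[j-1])[::-1])).round(1)) for j in range(4)];print(e)
q=(cv2.inRange(h,(0,150,100),(8,255,255))|cv2.inRange(h,(172,150,100),(180,255,255)))
n,l,s2,c=cv2.connectedComponentsWithStats(q)
x,y,w,hh,_=st[i]
for j in range(1,n):
    if x<c[j][0]<x+w and y<c[j][1]<y+hh and s2[j,4]>30: print('red',s2[j],(onplane(m,W,*c[j],112.5)[:2]-B.mean(0)).round(1))
E
python3 chk.py
```

```text
t 31.9 pos [495.9  23.   77.5] yaw 15.16 tilt [-0.07  0.01] F [-0.  -0.2 -0.3] grip 0.994 0.0 q [-0.19  0.44  1.77  0.    0.94 -0.45]
t 32.7 pos [496.5  22.9 218.8] yaw 15.16 tilt [ 0.13 -0.02] F [-0.5 -0.3 -0.9] grip 0.992 0.0 q [-0.19  0.26  1.6   0.    1.28 -0.45]
[ 282  189   73   91 2836] [[462.5, 49.7], [509.7, 62.5], [528.6, -0.6], [477.9, -14.3]] [494.64527439  24.31683415]
[(np.float64(65.8), np.float64(103.5)), (np.float64(48.9), np.float64(15.1)), (np.float64(65.9), np.float64(-73.3)), (np.float64(52.6), np.float64(-164.9))]
red [309 198  18  11 191] [-6.3 22.3]
```

```bash
python3 -c "
from h import *
t0=cv2.imread('pics/top0.png').astype(int);t=capture('top').astype(int)
for n,(a,b,c,d) in dict(tub=(155,250,220,318),cup=(256,240,306,294),pot=(320,312,346,338)).items(): print(n,np.abs(t-t0)[b:d,a:c].mean().round(1))
print(finish_job())"
```

```text
tub 3.3
cup 3.8
pot 3.3
the job is handed in; nothing more can be done
None
```

The job is handed in at about 33 s: the switch is fully off, the lamp is seated upright in the dock with its lens towards the front lip, and an image comparison of the grey tub, cup and gel pot showed no movement (jar and bottles not checked).

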